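# Open the key cupboard on the hall console

### The job

Swing the door of the small white key cupboard open by its brass handle until it stands wide open, at about a right angle to the cupboard's front or further, and leave it standing open. Leave the blue letter cupboard shut, and do not move the white incense burner or the glass tealight holder.

Things in the scene. Friction and masses are not known exactly. Their poses are not given: they have to be found in the camera images.
- key_door (a joint): angle of the white key cupboard's door, rad: 0 shut, grows as it opens, stop at 1.92 (110 degrees); starts at 0 to 0.12. Upright hinge on the -y side: seen from above it opens clockwise, the free edge swinging out to +x, then round to -y. Door 156 wide, 12 thick, 4 to 166 mm above the console. No latch; slightly stiff (about 0.5 N at the handle), it stays where it is left.
- key_cupboard: the white key cupboard, a fixed box 160 wide, 110 deep (with door), 170 mm high on the console, its front (all door) facing away from the robot, roughly to +x, turned up to 12 degrees. Origin at the centre of its underside, 55 mm behind the shut door's outer face; x points out of its front, y away from the hinge side, z up.
- key_handle (a point): brass bow handle of the white cupboard's door: upright round bar 10 thick, 64 mm tall, its axis 35 mm out from the door's face, joined to it by a leg at top and bottom. Origin mid-bar, 135 mm above the console. Axes turn with the door: x out of its outer face, y from hinge to free edge, z up. Bar 128 mm along y from the hinge; from above, fingers fit either side of it along y.
- key_hinge (a point): point on the upright hinge axis of the white cupboard's door, 135 mm above the console, in the plane of the door's outer face; axes as for the handle.
- letter_door (a joint): door angle of the blue letter cupboard, rad, 0 shut: to be left shut. It moves as easily as the white cupboard's door.
- letter_cupboard: the blue letter cupboard with a black handle, fixed, of the same size, build, hinge side and axes as the white one, standing beside it (either may be the left one). Origin at the centre of its underside. Its handle bar lies 90 mm along x and 50 mm along y from the origin, 103 to 167 mm high.
- burner: white ceramic incense burner with a domed cover and small knob, loose, 88 mm across, 95 mm high, standing in front of the cupboards beyond the doors' swing; origin at the centre of its underside, z up. To be left alone.
- tealight: empty glass tealight holder, an open cup 70 mm across, 60 mm high, loose, standing in front of the cupboards beyond the doors' swing; origin at the centre of its underside, z up. To be left alone.
Things that resemble listed ones, but are neither listed nor needed, are in the scene too. Several things have the shape of the letter_cupboard; the one meant has the colours described above.

How it is judged:
By the outcome, as a careful person would: the job done as asked, in the order asked, and still so for the second after the job is handed in, with the robot touching nothing.
It also fails if it takes over 35 s, if anything falls off the work surface, if the arm or the gripper's body presses on something with over 40 N, if the wrist force passes 120 N, or if a joint passes its speed limit or range.

### The arm

A 6-joint arm with a two-finger parallel gripper is mounted at the origin on the work surface. World frame = base frame: x ahead of the robot, y to its left, z up, the work surface at z = 0. Lengths are in mm, angles in rad, forces in N, time in s.
With the tool pointing down it reaches from about 200 to 875 mm from the base axis. Payload 3.4 kg.
Tool frame: the origin (TCP) lies midway between the tips of the shut fingers; the grasp point (between the pads) lies 19 mm behind it; z points along the fingers, x is the direction in which the jaws open and shut, and the axes are right-handed (so a half turn about z gives the same grasp; the last joint's range is limited). The gripper opens to 94 mm and grips with 3 to 60 N. Pads are 16 mm wide; open, the fingers measure 119 mm over their backs; the gripper's body (75 mm by 177 mm) begins 78 mm behind the grasp point.
Start: joints at [1.075, 0.276, 1.505, -0, 1.361, -0.121], TCP at [210.52, 535.114, 205.493] pointing down, gripper open.
Joint ranges: [-2.89, 2.89], [-0.75, 2.08], [0.22, 2.7], [-1.18, 4.32], [0.11, 2.71], [-2.7, 2.7]. Speed limits (rad/s): [2.57, 2.57, 3.14, 3.14, 3.14, 3.14].

### API

Orientations are given as a unit quaternion [x, y, z, w].
In Python, from cell import robot gives the robot as it stands. Calls block until the motion is done:
- robot.goto(position, orientation): joint-space move of the TCP to a pose.
- robot.move_straight(position, orientation=None, speed=150): straight line of the TCP; orientation=None keeps the orientation; speed is the mean speed in mm/s.
- robot.move_joints(angles): joint-space move.
- robot.let_go() and robot.close_gripper(strength=None): open the fingers fully, or close them until they stop; strength is the grip in N (None keeps the last).
- robot.wait(seconds).
- robot.inverse_kinematics(position, orientation): joint angles nearest the present ones, or None.
- robot.read_camera(name): name is "scene" or "top" or "wrist"; returns a dict with "frame" (400x640x3 uint8, blue, green, red), "fov_y" (degrees; the focal length in pixels is half the picture's height over the tangent of half this angle, whatever the lens; pixels are square), "cx", "cy" (the principal point, pixels), "origin" and "orientation" of the camera in the world. Camera axes: x right, y down, z forward; pixel columns grow to the right and rows downward; lengths in mm; the calibration is good to about 2 mm. A picture is of the moment at which its call begins. There is no depth.
A pose or a line that the arm cannot do raises robot.Unreachable and nothing moves.
- robot.sign_off(): hands the job in, once; it reports no verdict.
Readings, each from a call of its own:
- robot.get_clock(): time.
- robot.get_joints(): joint angles.
- robot.get_joint_velocities(): joint speeds.
- robot.get_tau(): joint torques, N m.
- robot.get_tcp_pos(): TCP position.
- robot.get_tcp_rot(): TCP orientation.
- robot.get_contact_force(): force on the tool from outside, world axes, zero at the start.
- robot.get_wrist_torque(): the same for the moment, N m.
- robot.get_width(): finger opening in mm.
Only numpy, scipy, OpenCV 4.12 (cv2) and the standard library are available. Lean on these libraries where they do the work, as an engineer would, in place of code of your own. Each camera call takes 0.05 s, during which the arm holds its last target. There are 200 camera calls.

## Working session

There is one attempt and no reset: what is moved stays moved. The work goes in short steps, each a Python script; the robot and the scene stay as the last script left them, time stands still between calls to the robot, and variables do not carry over. Pictures are saved under pics/ and viewed, about 8 in all and at most 12, crops included, and the job is handed in when it is done.

```bash
mkdir -p pics; ls
cat > h.py <<'E'
from cell import robot
import numpy as np, cv2
from scipy.spatial.transform import Rotation as R
def snap(n,f):
    c=robot.read_camera(n); cv2.imwrite('pics/'+f,c['frame'])
    np.savez('pics/'+f[:-4]+'.npz',**{k:np.array(v) for k,v in c.items()}); return c
def px2z(f,u,v,z):
    c=np.load('pics/'+f+'.npz'); fl=200/np.tan(np.radians(float(c['fov_y']))/2)
    d=R.from_quat(c['orientation']).apply([(u-c['cx'])/fl,(v-c['cy'])/fl,1]); o=c['origin']
    return o+d*(z-o[2])/d[2]
def proj(f,p):
    c=np.load('pics/'+f+'.npz'); fl=200/np.tan(np.radians(float(c['fov_y']))/2)
    q=R.from_quat(c['orientation']).inv().apply(np.array(p)-c['origin'])
    return q[...,:2]/q[...,2:]*fl+[c['cx'],c['cy']]
E
python3 - <<'E'
from h import *
for n in('top','scene'):
    c=snap(n,n+'1.png'); print(n,c['fov_y'],c['cx'],c['cy'],c['origin'],c['orientation'])
print(robot.get_clock(),robot.get_tcp_rot())
E
```

```text
pics
top 53.34192544217324 324.45886849348136 200.69594668259703 [ 237.31826846   21.47687171 1198.8391385 ] [ 0.72827432 -0.67745209  0.07278783 -0.07332874]
scene 48.713618804374434 321.30943517402744 199.90105529055356 [ 863.28094825  -56.78903492 1336.75294598] [ 0.76519806  0.62525559 -0.09774793 -0.11820625]
0.1 [ 8.26462739e-01  5.62990822e-01 -7.30889720e-04  3.75071152e-04]
```

View pics/top1.png

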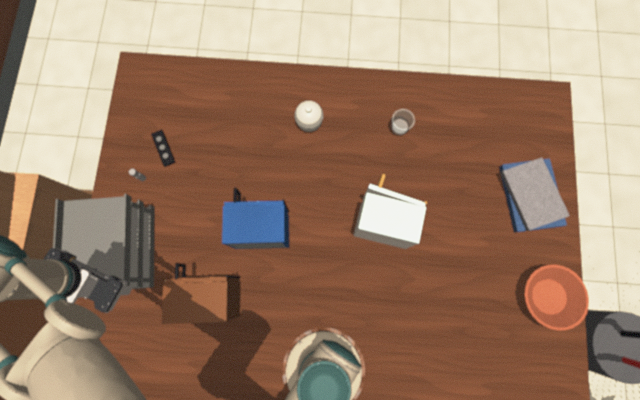

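View pics/scene1.png

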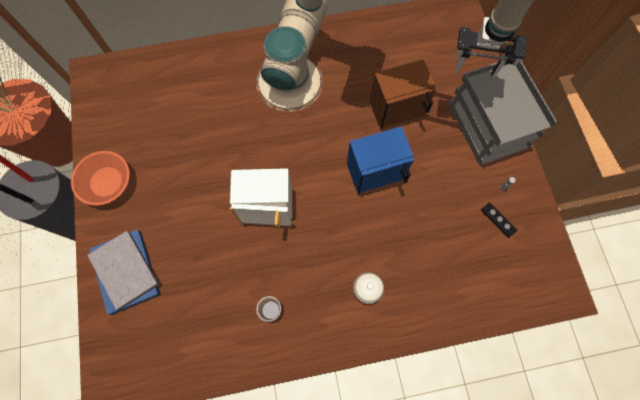

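The top view shows the white cupboard at about (391,215) with its brass handle at (381,181), and the blue cupboard at (254,223). The burner is at (308,115) and the tealight at (402,121). In the scene view the white cupboard is at (261,197).

Run:
```python
from h import *
a=cv2.imread('pics/top1.png')[160:260,340:440]; b=cv2.imread('pics/scene1.png')[150:250,215:315]
cv2.imwrite('pics/crop1.png',np.hstack([cv2.resize(i,(400,400),interpolation=cv2.INTER_CUBIC) for i in(a,b)]))
```

```text
(no output)
```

View pics/crop1.png

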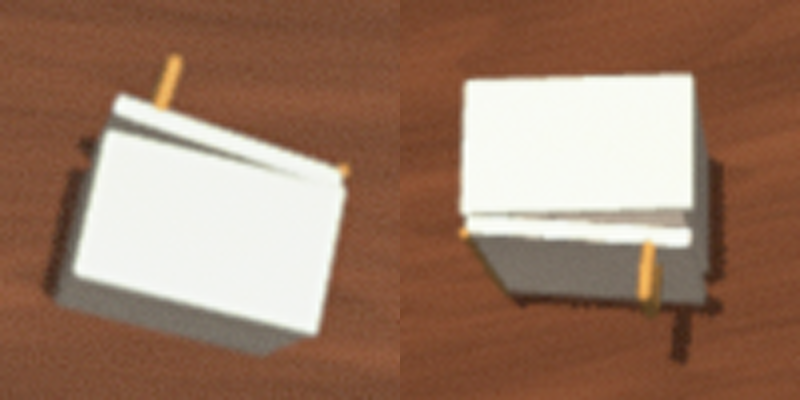

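```bash
cat >> h.py <<'E'
def rz(a): return R.from_euler('z',a)
E
python3 - <<'E'
from h import *
from scipy.optimize import least_squares
loc=np.array([[43,80,170],[43,-80,170],[-55,-80,170],[-55,80,170]])
T=np.array([[108,130],[345,187],[318,333],[75,273]])/4+[340,160]
S=np.array([[292,208],[62,213],[65,82],[292,74]])/4+[215,150]
def W(p,l): return rz(p[2]).apply(l)+[p[0],p[1],0]
def f(p): return np.r_[proj('top1',W(p,loc))-T, proj('scene1',W(p,loc))-S].ravel()
r=least_squares(f,[350,-150,0]); p=r.x; print(p,np.degrees(p[2]),np.round(r.fun,1))
# hinge on y=-78?, door y length
hin=W(p,np.array([[55,-78,135]]))[0]; print('hinge',hin)
def dp(a,l): return rz(p[2]-a).apply(l)+hin*[1,1,0]
def g(a): return np.r_[(proj('top1',dp(a[0],np.array([[0,156,166]])))-(np.array([118,95])/4+[340,160])).ravel(),
 (proj('top1',dp(a[0],np.array([[38,128,167]])))-(np.array([175,60])/4+[340,160])).ravel(),
 (proj('scene1',dp(a[0],np.array([[38,128,167]])))-(np.array([250,243])/4+[215,150])).ravel()]
s=least_squares(g,[.05]); print(s.x,np.round(s.fun,1))
for a in (s.x[0],.8,1.6,1.92): print(a,dp(a,np.array([35,128,135])))
print('burner',px2z('top1',308,115,50),px2z('scene1',369,288,50)); print('tea',px2z('top1',402,121,30),px2z('scene1',268.5,309.5,30))
print('red/books',px2z('top1',505,190,0),px2z('top1',530,270,60))
E
```

```text
[ 4.28460057e+02 -1.50340414e+02 -1.69900498e-01] -9.7345814617284 [-0.8 -0.3 -0.9 -0.4 -1.2 -0.8 -0.8 -0.5 -1.  -0.6 -1.3 -0.2 -0.9 -0.4
 -1.2 -0.1]
hinge [ 469.47957087 -236.51697382  135.        ]
[0.00454177] [-1.7  4.4 -2.6  2.2 -1.3  8.9]
0.004541765300310062 [ 526.1639313  -116.53412803  135.        ]
0.8 [ 594.84609806 -193.01715934  135.        ]
1.6 [ 588.02812836 -296.14280309  135.        ]
1.92 [ 563.25376837 -330.40733479  135.        ]
burner [744.310521   101.09282334  50.        ] [749.38440861 103.84930325  50.        ]
tea [ 755.01538063 -192.97665533   30.        ] [ 749.44914432 -191.10250074   30.        ]
red/books [ 563.59297212 -524.94203007    0.        ] [ 318.87369747 -563.31759855   60.        ]
```

Run:
```python
from h import *
from scipy.optimize import least_squares
loc=np.array([[43,80,170],[43,-80,170],[-55,-80,170],[-55,80,170]])
k=lambda a,o:(np.array(a)+.5)/4-.5+o
T=lambda a:k(a,[340,160]); S=lambda a:k(a,[215,150])
t=T([[108,130],[345,187],[318,333],[75,273]]); s=S([[292,208],[62,213],[65,82],[292,74]])
def W(p,l): return rz(p[2]).apply(np.array(l,float))+[p[0],p[1],0]
def D(p,l): return W(p,rz(-p[3]).apply(np.array(l,float))+[55,-78,0])
def f(p): return np.r_[proj('top1',W(p,loc))-t, proj('scene1',W(p,loc))-s,
 proj('top1',D(p,[[0,156,166],[40,128,167]]))-T([[120,94],[176,57]]),proj('scene1',D(p,[[0,156,166]]))-S([[290,246]])].ravel()
r=least_squares(f,[428,-150,-.17,.1],loss='soft_l1'); p=r.x; print(p,np.round(r.fun,1).reshape(-1,2).tolist())
print('hinge',D(p,[[0,0,135]]),'bar',D(p,[[35,128,135]]))
print(k(0,0)*0, (proj('scene1',D(p,[[35,128,167],[35,128,103]]))-[215,150])*4)
```

```text
[ 4.28349664e+02 -1.50129047e+02 -1.70653843e-01  9.36014914e-02] [[-0.5, 0.1], [-0.6, 0.1], [-1.0, -0.3], [-0.5, -0.1], [-0.5, -0.3], [-0.9, 0.1], [-0.5, -0.1], [-0.7, 0.3], [-0.5, 0.2], [0.0, -0.9], [-0.8, -0.1]]
hinge [[ 469.30424539 -236.33648457  135.        ]] bar [[ 536.52168689 -121.92138261  135.        ]]
-0.0 [[239.78918293 290.09173239]
 [248.85964046 312.75812698]]
```

```bash
cat >> h.py <<'E'
P=np.array([428.35,-150.13,-.17065,.0936])
H=np.array([469.3,-236.34,0])
def bar(a,z=131,H=H): return rz(P[2]-a).apply([35,128,0])+H+[0,0,z]
def ori(a,flip=0,lag=0):  # tool z down, x along door y
    t=np.pi/2+P[2]-a+flip*np.pi+lag
    return R.from_matrix(np.c_[[np.cos(t),np.sin(t),0],[np.sin(t),-np.cos(t),0],[0,0,-1]]).as_quat()
E
python3 - <<'E'
from h import *
for fl in(0,1):
    for a in(P[3],.6,1.2,1.6,1.8):
        for z in (131,260):
            q=robot.inverse_kinematics(bar(a,z),ori(a,fl)); print(fl,a,z,None if q is None else np.round(q,2))
robot.move_straight(robot.get_tcp_pos()+[0,0,95])
for fl in (1,0):
    try: robot.goto(bar(P[3],270),ori(P[3],fl)); print('went',fl); break
    except robot.Unreachable as e: print(e)
snap('wrist','w1.png'); print(robot.get_clock(),robot.get_joints(),robot.get_tcp_pos(),bar(P[3]))
E
```

```text
0 0.0936 131 [-0.35  0.29  1.68 -0.    1.17 -1.66]
0 0.0936 260 [-0.35  0.21  1.46 -0.    1.47 -1.66]
0 0.6 131 [-0.4   0.37  1.55 -0.    1.22 -1.2 ]
0 0.6 260 [-0.4   0.3   1.33 -0.    1.51 -1.2 ]
0 1.2 131 [-0.49  0.43  1.45 -0.    1.26 -0.69]
0 1.2 260 [-0.49  0.37  1.23 -0.    1.54 -0.69]
0 1.6 131 [-0.57  0.44  1.43 -0.    1.27 -0.37]
0 1.6 260 [-0.57  0.38  1.21 -0.    1.55 -0.37]
0 1.8 131 [-0.61  0.44  1.44 -0.    1.26 -0.21]
0 1.8 260 [-0.61  0.38  1.22 -0.    1.54 -0.21]
1 0.0936 131 [-0.35  0.29  1.68 -0.    1.17  1.49]
1 0.0936 260 [-0.35  0.21  1.46 -0.    1.47  1.49]
1 0.6 131 [-0.4   0.37  1.55 -0.    1.22  1.95]
1 0.6 260 [-0.4   0.3   1.33 -0.    1.51  1.95]
1 1.2 131 [-0.49  0.43  1.45 -0.    1.26  2.45]
1 1.2 260 [-0.49  0.37  1.23 -0.    1.54  2.45]
1 1.6 131 None
1 1.6 260 None
1 1.8 131 None
1 1.8 260 None
went 1
3.5167 [-3.48638005e-01  2.08736807e-01  1.43857682e+00  2.76387452e-04
  1.49414449e+00  1.48504513e+00] [ 536.7019213  -121.12662167  270.08313978] [ 536.51683117 -121.92453947  131.        ]
```

View pics/w1.png

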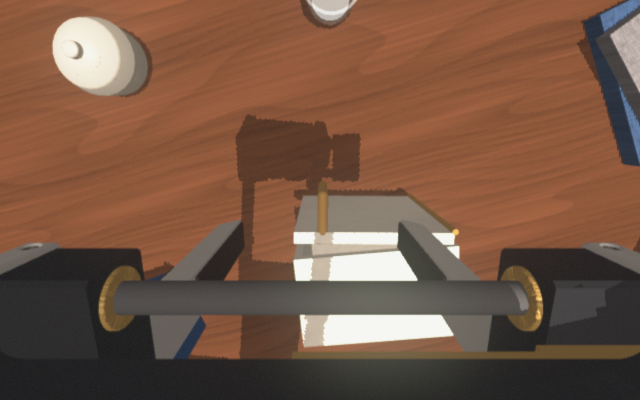

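The wrist view shows the bar at about (322,185–235), between the open fingers. The door's top edge runs from (294,240) to (458,238). I'll compare this with the predicted positions, then switch to the other half-turn, because this one runs out of J6 range.

Run:
```python
from h import *
a=P[3]; d=lambda l: rz(P[2]-a).apply(np.array(l,float))+H
print(np.round(proj('w1',d([[35,128,167],[35,128,103],[0,156,166],[0,0,166],[40,128,167]])),0).tolist())
robot.goto(bar(a,270),ori(a,0))
c=snap('wrist','w2.png'); print(np.round(proj('w2',d([[35,128,167],[35,128,103],[0,156,166],[0,0,166],[40,128,167]])),0).tolist(),robot.get_clock())
```

```text
[[322.0, 196.0], [322.0, 183.0], [293.0, 231.0], [455.0, 231.0], [322.0, 190.0]]
[[320.0, 197.0], [320.0, 185.0], [350.0, 160.0], [179.0, 160.0], [320.0, 203.0]] 6.2167
```

View pics/w2.png

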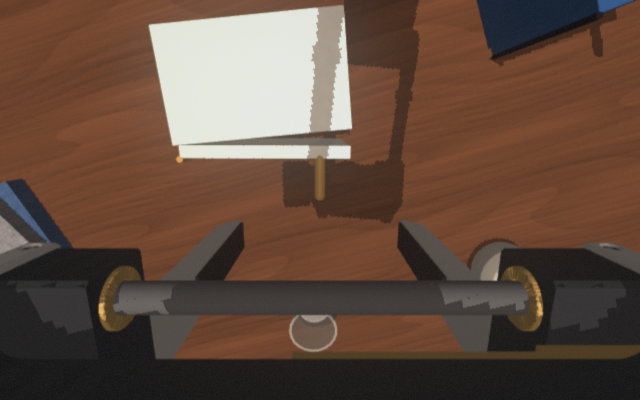

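Prediction and image agree to 1–3 px: the door corner is at (350,159) against a predicted (350,160), and the bar is at column 320. Next: descend, grip, open.

Run:
```python
from h import *
a=P[3]
robot.move_straight(bar(a,132),ori(a),speed=120); print('down',np.round(robot.get_contact_force(),1),robot.get_tcp_pos())
robot.close_gripper(8); print('grip',robot.get_width(),np.round(robot.get_contact_force(),1),robot.get_clock())
if 6<robot.get_width()<14:
    for b in np.linspace(a,1.75,15)[1:]:
        robot.move_straight(bar(b,132),ori(b),speed=70)
        F=robot.get_contact_force(); print(round(b,2),np.round(F,1),round(robot.get_width(),1),round(robot.get_clock(),2))
        if np.linalg.norm(F)>35: print('STOP'); break
snap('scene','s2.png')
```

```text
down [-0.1 -0.4 -0.2] [ 537.10838627 -122.1381178   132.70574505]
grip 9.771157707771277 [-2.1 -2.9  0.4] 8.7667
0.21 [-2.7 -4.4  0.7] 9.8 9.14
0.33 [-3.2 -3.6  1.6] 9.8 9.52
0.45 [-3.6 -4.2  1.4] 9.9 9.89
0.57 [-4.9 -3.2  1.9] 9.8 10.27
0.69 [-4.3 -1.9  1.7] 10.0 10.64
0.8 [-5.3 -2.3  2. ] 9.8 11.02
0.92 [-5.2 -1.6  2.7] 9.6 11.39
1.04 [-4.7 -1.3  2.7] 9.8 11.77
1.16 [-5.1 -0.2  3.7] 9.7 12.14
1.28 [-4.6 -0.   3.6] 10.2 12.52
1.4 [-5.1  0.5  2.8] 9.8 12.89
1.51 [-4.3  1.6  3.2] 9.8 13.27
1.63 [-4.9  1.3  2.9] 9.7 13.64
1.75 [-5.5  3.3  2.9] 9.5 14.02
```

View pics/s2.png

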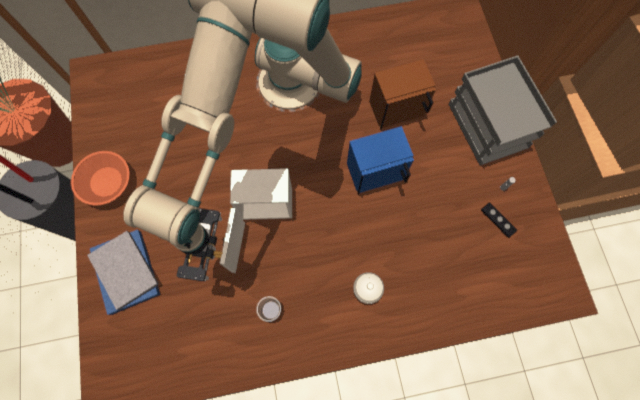

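The door is wide open, its free edge near (230,270). The blue cupboard at (380,160) is still shut, and the burner (369,288) and tealight (268,309) have not moved. Next: release, rise, check.

Run:
```python
from h import *
robot.let_go(); robot.wait(.2)
robot.move_straight(bar(1.75,300),ori(1.75),speed=150)
print(robot.get_contact_force(),robot.get_clock())
p=robot.get_tcp_pos(); robot.goto([250,-430,350],ori(1.75)); print(robot.get_clock())
for n in('top','scene'): snap(n,n+'3.png')
for f in('top3','scene3'): print(np.round(proj(f,np.array([rz(P[2]-b).apply([0,156,166.])+H for b in(1.57,1.75)])),0).tolist())
cv2.imwrite('pics/fin.png',np.hstack([cv2.resize(cv2.imread('pics/top3.png')[80:280,200:460],None,fx=1.5,fy=1.5),cv2.resize(cv2.imread('pics/scene3.png')[120:320,190:450],None,fx=1.5,fy=1.5)]))
```

```text
[ 0.5685654  -1.18589731 -0.89160072] 16.8667
18.1917
[[436.0, 148.0], [446.0, 151.0]]
[[228.0, 264.0], [218.0, 263.0]]
```

View pics/fin.png

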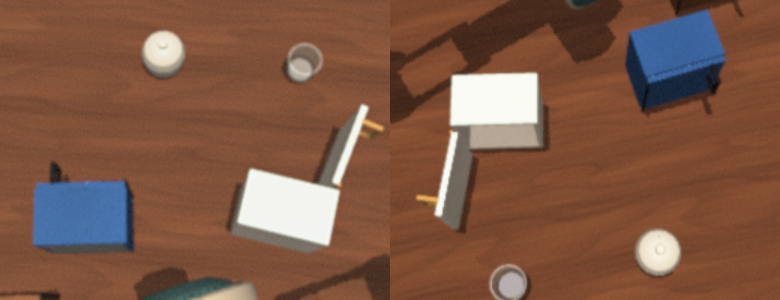

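The free edge is at top-view pixel (445,151), against (446,151) predicted for 1.75 rad. The burner (308,115) and tealight (402,121) are unmoved, and the blue cupboard is shut.

```bash
python3 -c "
from h import *
robot.sign_off(); print(robot.get_clock())"
```

```text
the job is handed in; nothing more can be done
the job is handed in; nothing more can be done
```

The white key cupboard's door stands open at about 1.75 rad (100°), and I have handed the job in. I gripped the brass handle from above at 8 N, swung the door round its arc, let go and moved the arm clear.

- **Door:** in the final pictures, taken with the arm clear, its free edge is within about 1 px of where 1.75 rad predicts.
- **Other objects:** the burner and tealight are at the same pixels as at the start, and the blue letter cupboard is still shut.
- **Limits:** force readings at the end of each move stayed below about 8 N. The clock read 18.2 s just before the last pictures, against the 35 s limit.

No check failed at the end. My first estimate of the door's starting angle fitted poorly because I misread a handle point. I corrected it before moving, and the wrist camera confirmed it before I gripped.

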